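# Roll a bar onto its flat and hold it clamped

## Task

Roll the round bar along the plate, without lifting it off, until it has turned half over and rests on its milled flat under the spring clamp's shoe. Then let go of the bar and press the clamp's cap straight down so that the shoe bears on the bar and the cap's spring is squeezed half way, about 8 mm of its 16 mm. Keep it pressed there, with the robot clear of the bar, and finish the program while still holding it; leave the wrench, pulley and block where they lie.

Things in the scene. Friction and masses are not known exactly. Their poses are not given: they have to be found in the camera images.
- fixture: drilling fixture fixed to the bench, yaw varies: dark steel plate 220 (x) x 280 (y) x 12 mm. Origin on the bench, z up: plate x -120 to +100 mm, y +-140 mm, upper face 12 mm above the origin. Behind (+x) stand a low stop rail and, at x 56 to 92, y 63 to 107 mm, a grey column 122 mm tall whose overhanging head carries a spring clamp: vertical plunger on the axis x = +4, y = +85 mm.
- rail (a point): middle of the top near edge of the bright steel stop rail on the plate: fixture x = +42 mm, y = 0, 26 mm above the bench. The rail runs along fixture y, +-125 mm, 14 mm tall above the plate. With the bar against it the bar's axis lies at fixture x = 24 mm, still under the shoe.
- head_end (a point): middle of the near end of the grey overhanging head, on its top: fixture x = -18, y = +85 mm, 122 mm above the bench. The head runs from here to the column, is 36 mm wide (fixture y 67 to 103) and 30 mm deep: its underside is 92 mm above the bench.
- bar: aluminium round bar, 36 mm diameter, 220 mm long, 0.6 kg, with a flat 20 mm wide, 3 mm deep milled along it. Origin on its axis at mid-length; own y along the bar, own z out of the flat. Starts along fixture y (within 3 deg), flat up, axis 30 mm above the bench at fixture x -66 to -40 mm. A finger pushing from behind (-x side) rolls it readily. At the end its own z points down, axis 27 mm up.
- bar_flat (a point): middle of the bar's milled flat, 15 mm from its axis along own z; faces up at the start. Rolled half a turn towards fixture +x (axis travels about 56 mm) the bar drops onto the flat and stays; two small dark pilot spots on the opposite side (own y -60 and +30 mm) then face up. The rolling bar passes 12 mm below the shoe.
- shoe: steel pressing shoe 44 (fixture x) x 26 (y) x 14 mm on a stem, sliding vertically in the head; carries the cap. Origin at the centre of its lower face, at fixture x = +4, y = +85 mm. At rest this face is 60 mm above the bench; it goes down up to 28 mm against a light spring (2 to 3 N) and meets the top of the bar lying on its flat after 15 mm, 45 mm above the bench.
- cap_top (a point): centre of the top of the round black cap, 44 mm diameter, 14 mm thick, above the head on the plunger's axis; 177 mm above the bench at rest. Pushed down, cap and shoe first sink together 15 mm until the shoe meets the bar (top at 162 mm); then the cap squeezes its own spring: half way (8 mm) with the top 154 mm above the bench.
- cap (a joint): travel of the cap relative to the shoe, m: 0 spring extended, 0.016 fully squeezed. Preloaded spring: starts to yield at about 4 N, 12 N at 0.008, 20 N at 0.016. It springs back when let go.
- wrench: loose combination wrench, 170 mm long, lying on the bench beside the plate; leave it. Origin under its middle, lies along own x.
- pulley: loose aluminium pulley, 76 mm diameter, 28 mm tall, flat on the bench beside the plate; leave it. Origin at the centre of its underside.
- block: loose dark steel setup block 50 x 75 x 25 mm on the bench beside the plate; leave it. Origin at the centre of its underside.
Not all that is in view belongs to the job. There is more than one size of the bar; the one meant has the size given above.

How it is judged:
By the outcome, as a careful person would: the job done as asked, in the order asked, and still so for the second after the job is handed in, while the arm keeps its last pose, push and grip.
It also fails if it takes over 40 s, if anything falls off the work surface, if the arm or the gripper's body presses on something with over 40 N, if the wrist force passes 120 N, or if a joint passes its speed limit or range.

## Robot

A 6-joint arm with a two-finger parallel gripper is mounted at the origin on the work surface. World frame = base frame: x ahead of the robot, y to its left, z up, the work surface at z = 0. Lengths are in m, angles in rad, forces in N, time in s.
With the tool pointing down it reaches from about 0.3 to 0.775 m from the base axis. Payload 14.6 kg.
Tool frame: the origin (TCP) lies at the very end of the fingers, on their centre line; the grasp point (between the pads) lies 19 mm behind it; z points along the fingers, y is the line along which they close (so a half turn about z gives the same grasp; the last joint's range is limited). The gripper opens to 94 mm and grips with 3 to 60 N. Pads are 16 mm wide; open, the fingers measure 119 mm over their backs; the gripper's body (75 mm by 177 mm) begins 78 mm behind the grasp point.
Start: joints at [1.171, 0.3, 1.521, -0, 1.321, -0.067], TCP at [0.18, 0.52, 0.205] pointing down, gripper open.
Joint ranges: [-3.03, 3.03], [-0.79, 2.21], [0.23, 2.52], [-1.04, 4.18], [0, 3.07], [-2.55, 2.55]. Speed limits (rad/s): [2.22, 2.22, 2.57, 3.14, 3.14, 3.14].

## Interface

Orientations are given as [roll, pitch, yaw] about the fixed x, y, z axes, in that order (R = Rz(yaw) Ry(pitch) Rx(roll)).
In Python, from station import ctrl gives the robot as it stands.
- The arm moves only by the tool move_arm, never from a script. Its argument "increments" is a list of rows, each a list of 7 numbers: the opening, from 0 (shut) to 1 (fully open), then the shift along the tool's x, y, z in units of 50 mm (1.0 is 50 mm), then the turn, a rotation vector about the tool's x, y, z in rad. In form: [[claw, tx, ty, tz, rx, ry, rz], ...]. A call has 1 to 20 rows; each row shifts and turns the commanded pose from where the row before left it, along the tool's axes as they then stand; what a row does not reach is not made up. A row lasts 1/10 s, in which the tool goes at most 50 mm and 8.59 degrees, less where a joint would pass 70% of its speed; a pose out of reach is approached as far as the arm can. A call is refused whole if a number of a shift passes 1 or a number of a turn 0.15, either way. A call with a gripper value outside its range is refused whole. The fingers move at their own pace and stop on an object; "force" is the grip in N (left out, the last holds). Time passes only in rows, so rows that do not move let the fingers close. It gives the time, the measured TCP pose, the force, the opening and the grip force at its end, in the units of the state.
- ctrl.get_obs(): the state, without advancing time (a new reading comes with each control period).
- ctrl.camera(name): name is "scene" or "top" or "wrist"; returns a dict with "color" (480x640x3 uint8, blue, green, red), "K" (3x3 intrinsics, pixels), "pose" (4x4, takes a point from camera to world coordinates); the wrist camera has in their place "tool_from_camera" (4x4, takes a point from camera to tool coordinates, whose origin is the TCP and whose axes are the flange's). Camera axes: x right, y down, z forward; pixel columns grow to the right and rows downward; lengths in m; the calibration is good to about 2 mm. A picture is of the moment at which its call begins: read the wrist's pose just before it. There is no depth.
- ctrl.hand_in(): hands the job in; it is judged then, once.
Trained networks look in a picture, given as the dict that the camera call returned (one of the last four; its "shot" number tells which), for a name from the list of things; names that differ only in an ending like _2 or _b are one class to them, and where a whole thing is asked for, a point or a joint stands for the part that bears it (a point fixed in the world has none). Each returns a list of dicts, best first, with "conf" (0 to 1); they miss things now and then, are a little off and sometimes report something else, mostly with a low value. They report only what shows in the picture. A call takes as long as a camera call. They do not tell look-alikes from the thing itself.
- ctrl.cut_out(name, picture): "mask" (480x640 bool, what is visible of it) and "centre" ([row, column] in pixels, amid what is visible of it).
The state is a dict: "time_s": time; "qpos": joint angles; "joint_vel": joint speeds; "tau": joint torques, N m; "ee_pos": TCP position; "eef_rot": TCP orientation; "force": force on the tool from outside, world axes, zero at the start; "moment": the same for the moment, N m; "grip_width": finger opening in m; "grip_force": force on a finger pad.
Only numpy, scipy, OpenCV 4.12 (cv2) and the standard library are available. Lean on these libraries where they do the work, as an engineer would, in place of code of your own. Each camera call takes 0.05 s, during which the arm holds its last target. There are 200 camera calls.

## Working session

There is one attempt and no reset: what is moved stays moved. The work goes in short steps, Python scripts to look and compute and a tool call to move; the robot and the scene stay as the last step left them, time stands still between calls to the robot, and variables do not carry over. Pictures are saved under pics/ and viewed, at most 10 in all, crops included, and the job is handed in when it is done.

Besides the shell and the picture viewer there is one more tool, called after "Request:" as a command line: name --pt "numbers of a row" for each row, then --argument value for the rest. move_arm: Moves the arm, as the interface text tells. Its arguments: {"type":"object","properties":{"increments":{"type":"array","items":{"type":"array","items":{"type":"number"}}},"force":{"type":"number"}},"required":["increments"]}

```bash
mkdir -p pics; cat > h.py <<'E'
import numpy as np, cv2
from station import ctrl
def ray(c,px):
    d=np.linalg.inv(c["K"])@np.array([px[0],px[1],1.]);P=np.array(c["pose"]);return P[:3,3],P[:3,:3]@d
def onz(c,px,z):
    o,d=ray(c,px);return o+d*(z-o[2])/d[2]
def proj(c,p):
    P=np.array(c["pose"]);q=c["K"]@(P[:3,:3].T@(np.array(p)-P[:3,3]));return q[:2]/q[2]
E
python3 - <<'E'
from h import *
for n in("scene","top"):
    c=ctrl.camera(n);cv2.imwrite(f"pics/{n}0.png",c["color"]);print(n,np.round(c["pose"],3).tolist(),np.round(c["K"],1).tolist())
    for t in("bar","bar_flat","cap_top","head_end","rail","shoe","fixture","wrench","pulley","block"):
        for r in ctrl.cut_out(t,c)[:3]: print(t,round(r["conf"],2),np.round(r["centre"]).tolist(),r["mask"].sum())
E
```

```text
scene [[0.308, 0.79, -0.53, 1.277], [0.951, -0.257, 0.17, -0.272], [-0.002, -0.556, -0.831, 1.297], [0.0, 0.0, 0.0, 1.0]] [[613.2, 0.0, 324.2], [0.0, 613.2, 240.6], [0.0, 0.0, 1.0]]
bar 0.68 [293.0, 174.0] 3189
bar 0.66 [234.0, 358.0] 1113
bar_flat 0.92 [239.0, 356.0] 1064
bar_flat 0.79 [294.0, 174.0] 3121
bar_flat 0.56 [178.0, 369.0] 457
cap_top 0.7 [267.0, 372.0] 7868
cap_top 0.65 [222.0, 408.0] 317
head_end 0.71 [236.0, 355.0] 1165
head_end 0.71 [222.0, 410.0] 365
head_end 0.7 [305.0, 285.0] 874
rail 0.82 [267.0, 366.0] 7762
rail 0.56 [220.0, 406.0] 325
shoe 0.61 [220.0, 410.0] 306
fixture 0.92 [265.0, 370.0] 7598
wrench 0.73 [241.0, 451.0] 480
pulley 0.74 [244.0, 451.0] 419
pulley 0.57 [307.0, 286.0] 817
block 0.77 [262.0, 266.0] 681
top [[-0.026, -0.986, 0.163, 0.398], [-0.999, 0.031, 0.027, -0.055], [-0.031, -0.162, -0.986, 1.041], [0.0, 0.0, 0.0, 1.0]] [[479.7, 0.0, 323.2], [0.0, 479.7, 247.2], [0.0, 0.0, 1.0]]
bar 0.83 [288.0, 277.0] 1717
bar 0.81 [376.0, 233.0] 728
bar 0.67 [275.0, 504.0] 3944
bar_flat 0.91 [285.0, 276.0] 1720
bar_flat 0.7 [256.0, 277.0] 11359
bar_flat 0.68 [377.0, 237.0] 838
cap_top 0.78 [239.0, 220.0] 391
head_end 0.89 [254.0, 277.0] 11312
shoe 0.72 [239.0, 222.0] 426
fixture 0.58 [256.0, 279.0] 11121
fixture 0.16 [241.0, 220.0] 409
wrench 0.74 [255.0, 178.0] 715
pulley 0.97 [229.0, 386.0] 1063
block 0.87 [292.0, 386.0] 853
```

View pics/scene0.png

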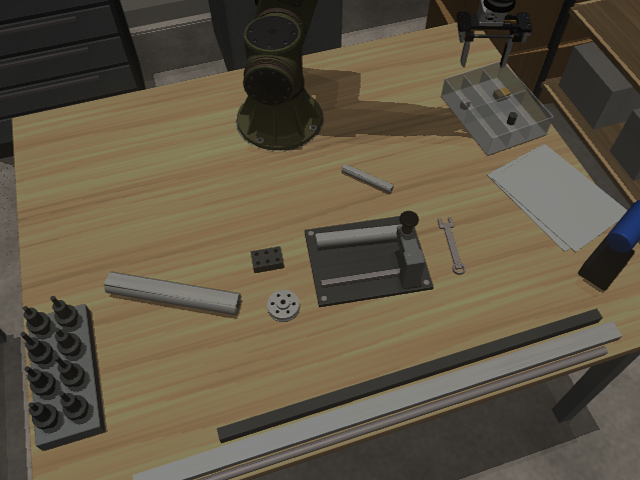

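View pics/top0.png

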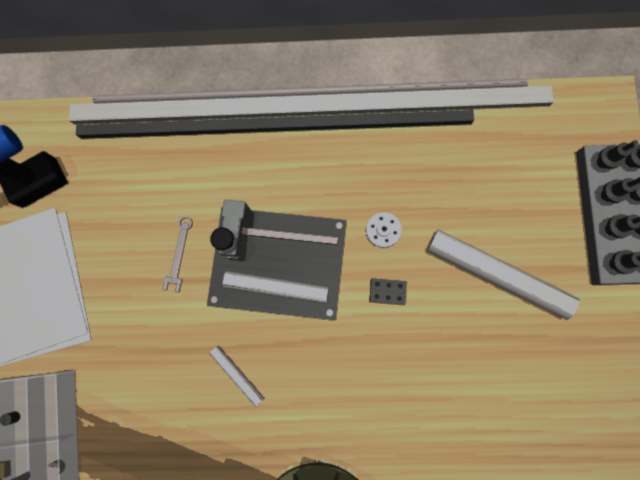

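Both views show three round bars. In the top picture they are at (276,287) on the plate, (504,275) the large one and (236,376) the small one. The bar on the plate, about 220 mm long, is the one meant. The clamp cap is at (222,239) and the rail runs from (243,232) to (337,240).

```bash
python3 - <<'E'
from h import *
c=ctrl.camera("top");im=c["color"][190:330,195:360]
cv2.imwrite("pics/crop.png",cv2.resize(im,None,fx=4.8,fy=4.2,interpolation=cv2.INTER_CUBIC))
def best(n,lo,hi):
    for r in ctrl.cut_out(n,c):
        if lo<r["mask"].sum()<hi: return r["mask"]
m=best("fixture",9000,13000)
if m is None: m=best("head_end",9000,13000)
b=best("bar",1200,2500)
for nm,mm,z in(("plate",m,.012),("bar",b,.033)):
    ct=max(cv2.findContours(mm.astype(np.uint8),0,2)[0],key=cv2.contourArea)[:,0]
    r=cv2.boxPoints(cv2.minAreaRect(ct));P=np.array([onz(c,p,z)[:2] for p in r])
    print(nm,r.round(1).tolist(),P.round(4).tolist(),[np.linalg.norm(P[i]-P[i-1]).round(4) for i in range(4)])
E
```

```text
plate [[201.1999969482422, 305.0], [215.0, 197.10000610351562], [349.20001220703125, 214.1999969482422], [335.5, 322.1000061035156]] [[0.4498, 0.2382], [0.6883, 0.2109], [0.6391, -0.0866], [0.4058, -0.0492]] [np.float64(0.2908), np.float64(0.24), np.float64(0.3015), np.float64(0.2363)]
bar [[221.3000030517578, 287.29998779296875], [224.5, 267.8999938964844], [329.29998779296875, 284.8999938964844], [326.1000061035156, 304.29998779296875]] [[0.4849, 0.1898], [0.526, 0.1835], [0.4834, -0.0387], [0.4431, -0.031]] [np.float64(0.2248), np.float64(0.0416), np.float64(0.2262), np.float64(0.0411)]
```

View pics/crop.png

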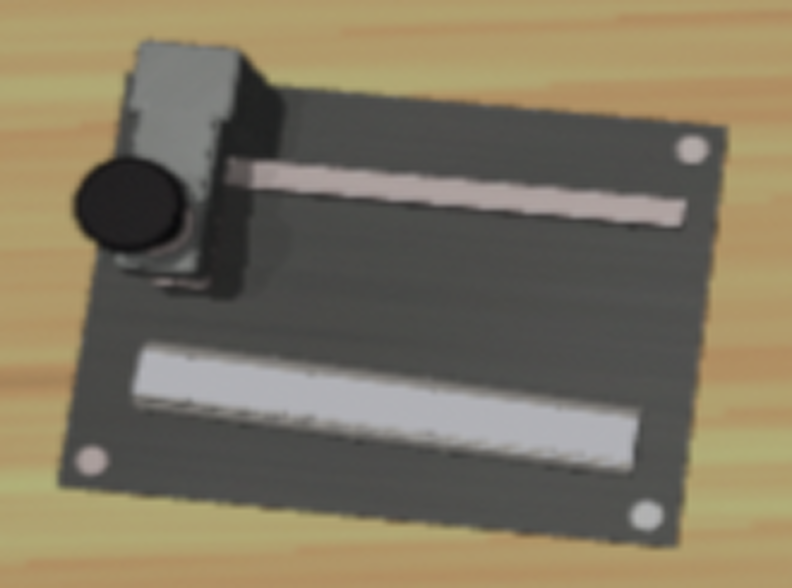

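The crop confirms that the chosen bar is on the plate with its flat up. Its corners are at (143,342), (638,408), (632,470) and (133,405). The plate corners are (58,486), (680,547) and (727,127), and the cap is at (130,203).

```bash
python3 - <<'E'
from h import *
from scipy.optimize import least_squares
c=ctrl.camera("top")
px=lambda u,v:(195+(u+.5)/4.8-.5,190+(v+.5)/4.2-.5)
L=[((58,486),(-.12,.14,.012)),((680,547),(-.12,-.14,.012)),((727,127),(.1,-.14,.012)),((130,203),(.004,.085,.177)),((685,228),(.042,-.125,.026))]
def w(q,p):
    C,S=np.cos(q[2]),np.sin(q[2]);return np.array([q[0]+C*p[0]-S*p[1],q[1]+S*p[0]+C*p[1],p[2]])
f=lambda q:np.concatenate([proj(c,w(q,p))-px(*u) for u,p in L])
s=least_squares(f,[.56,.08,-.1]);q=s.x;print("fixture",q.round(4),s.fun.round(2))
B=[((143,342),(.0,.11)),((638,408),(0,-.11)),((632,470),(0,-.11)),((133,405),(0,.11))]
P=np.array([onz(c,px(*u),.040)[:2] for u,_ in B])
R=np.array([[np.cos(q[2]),-np.sin(q[2])],[np.sin(q[2]),np.cos(q[2])]])
print("bar corners in fixture",((P-q[:2])@R*1000).round(1).tolist())
print("cap",w(q,(.004,.085,.177)).round(4)); o=ctrl.get_obs();print(o["ee_pos"],o["eef_rot"],o["grip_width"],o["force"])
E
```

```text
fixture [ 0.5478  0.0716 -0.1378] [-0.21  0.29 -0.21  0.41  0.75 -0.44 -0.16  0.03 -0.14 -0.36]
bar corners in fixture [[-44.3, 105.2], [-53.5, -115.1], [-84.3, -115.8], [-76.1, 105.0]]
cap [0.5635 0.1552 0.177 ]
[0.17969722 0.51982026 0.20544564] [3.14155684e+00 3.21250080e-05 2.80878733e+00] 0.09375753632698158 [ 0.38039138 -0.00908802  0.12422234]
```

Request:
move_arm --pt "1 0 0 0 0 0 -0.15" --pt "1 -0.4 -0.5 0 0 0 0" --pt "1 -0.486 -0.598 0 0 0 0" --pt "1 -0.486 -0.598 0 0 0 0" --pt "1 -0.486 -0.598 0 0 0 0" --pt "1 -0.486 -0.598 0 0 0 0" --pt "1 -0.486 -0.598 0 0 0 0" --pt "1 -0.486 -0.598 0 0 0 0" --pt "1 -0.486 -0.598 0 0 0 0" --pt "1 -0.486 -0.598 0 0 0 0" --pt "1 -0.486 -0.598 0 0 0 0" --pt "1 -0.486 -0.598 0 0 0 0" --pt "1 -0.486 -0.598 0 0 0 0" --pt "1 -0.486 -0.598 0 0 0 0" --pt "1 -0.486 -0.598 0 0 0 0" --pt "1 0 0 0 0 0 0"

```text
time_s: 2.95
ee_pos: [0.436, 0.049, 0.2054]
eef_rot: [-3.141, 0.0, 2.955]
force: [-0.9, 0.5, 0.5]
grip_width: 0.0937
grip_force: 0.0
```

Request:
move_arm --pt "1 0 0 0.5 0 0 0" --pt "1 0 0 0.8 0 0 0" --pt "1 0 0 0.8 0 0 0" --pt "1 0 0 0.8 0 0 0" --pt "1 0 0 0.5 0 0 0" --pt "1 0 0 0.28 0 0 0" --pt "1 0 0 0 0 0 0"

```text
time_s: 3.65
ee_pos: [0.4336, 0.0524, 0.02]
eef_rot: [-3.141, -0.003, 2.959]
force: [-0.4, -0.4, 0.6]
grip_width: 0.0941
grip_force: 0.0
```

```bash
python3 - <<'E'
from h import *
c=ctrl.camera("scene");cv2.imwrite("pics/s1.png",cv2.resize(c["color"][190:320,260:450],None,fx=4.2,fy=4.2,interpolation=2));print(ctrl.get_obs()["ee_pos"])
E
```

```text
[0.43433905 0.05234262 0.02123485]
```

View pics/s1.png

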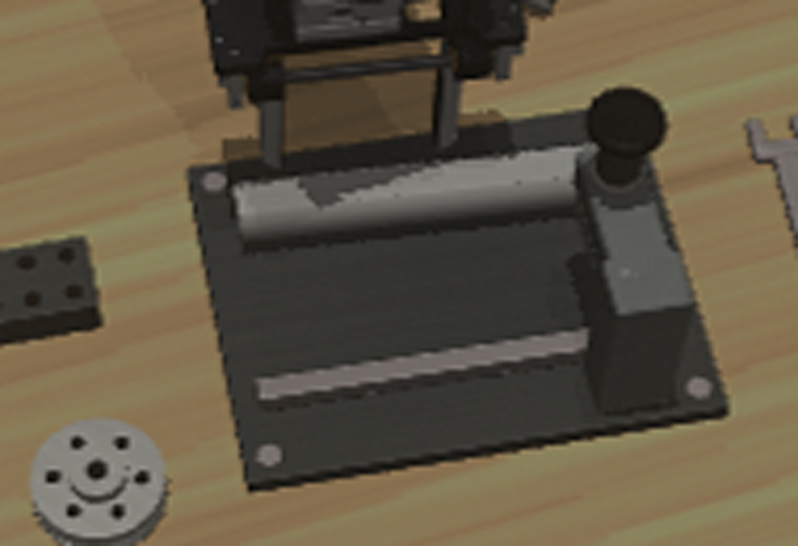

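The picture shows both fingers behind the bar, with the tips at (270,160) and (447,140), clear of the clamp head. Next is the slow push.

Request:
move_arm --pt "1 -0.1 0 0 0 0 0" --pt "1 -0.1 0 0 0 0 0" --pt "1 -0.06 0 0 0 0 0" --pt "1 -0.06 0 0 0 0 0" --pt "1 -0.06 0 0 0 0 0" --pt "1 -0.06 0 0 0 0 0" --pt "1 -0.06 0 0 0 0 0" --pt "1 -0.06 0 0 0 0 0" --pt "1 -0.06 0 0 0 0 0" --pt "1 -0.06 0 0 0 0 0" --pt "1 -0.06 0 0 0 0 0" --pt "1 -0.06 0 0 0 0 0" --pt "1 -0.06 0 0 0 0 0" --pt "1 -0.06 0 0 0 0 0" --pt "1 -0.05 0 0 0 0 0" --pt "1 -0.04 0 0 0 0 0"

```text
time_s: 5.3
ee_pos: [0.4848, 0.0427, 0.0215]
eef_rot: [3.142, 0.0, 2.959]
force: [-0.4, -0.5, -0.2]
grip_width: 0.0942
grip_force: 0.0
```

```bash
python3 - <<'E'
from h import *
c=ctrl.camera("scene");cv2.imwrite("pics/s2.png",cv2.resize(c["color"][190:320,260:450],None,fx=4.2,fy=4.2,interpolation=2));print(ctrl.get_obs()["ee_pos"])
E
```

```text
[0.48494745 0.0426719  0.02147388]
```

View pics/s2.png

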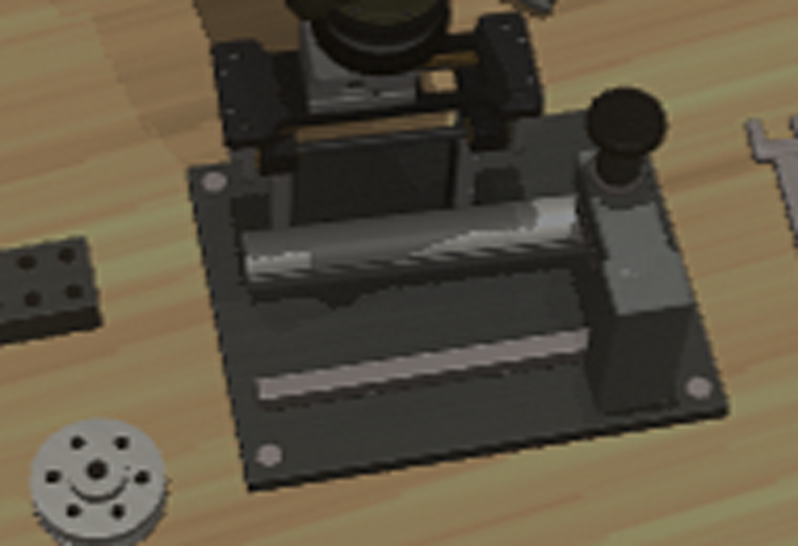

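The bar has rolled about 34 mm without slewing; its flat now faces forward and down. The push continues.

Request:
move_arm --pt "1 -0.03 0 0 0 0 0" --pt "1 -0.05 0 0 0 0 0" --pt "1 -0.05 0 0 0 0 0" --pt "1 -0.05 0 0 0 0 0" --pt "1 -0.05 0 0 0 0 0" --pt "1 -0.05 0 0 0 0 0" --pt "1 -0.04 0 0 0 0 0" --pt "1 -0.03 0 0 0 0 0" --pt "1 -0.02 0 0 0 0 0" --pt "1 0 0 0 0 0 0" --pt "1 0 0 0 0 0 0"

```text
time_s: 6.45
ee_pos: [0.5026, 0.0394, 0.0214]
eef_rot: [-3.142, 0.0, 2.959]
force: [-0.5, 0.5, 0.3]
grip_width: 0.094
grip_force: 0.0
```

```bash
python3 - <<'E'
from h import *
c=ctrl.camera("scene");cv2.imwrite("pics/s3.png",cv2.resize(c["color"][190:320,260:450],None,fx=4.2,fy=4.2,interpolation=2));print(ctrl.get_obs()["ee_pos"])
E
```

```text
[0.50255292 0.03941594 0.02144029]
```

View pics/s3.png

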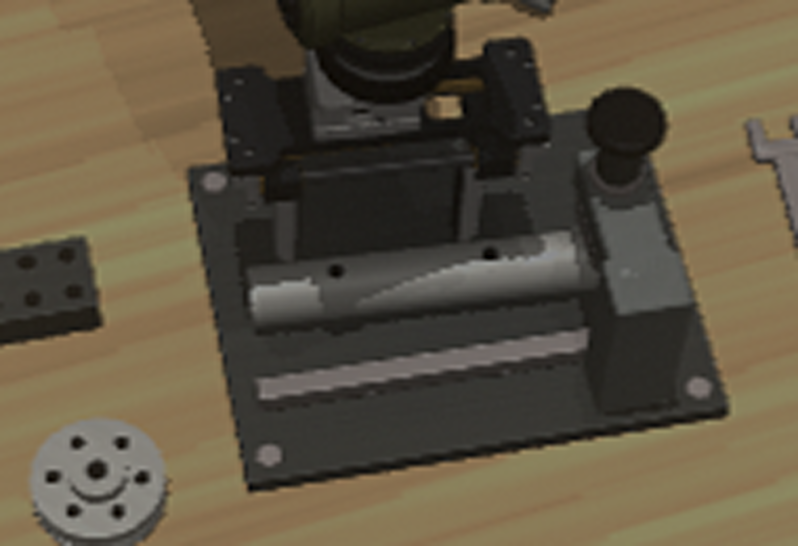

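```bash
python3 - <<'E'
from h import *
c=ctrl.camera("scene");q=[.5478,.0716,-.1378];R=np.array([[np.cos(q[2]),-np.sin(q[2])],[np.sin(q[2]),np.cos(q[2])]])
f=lambda u,v,z:((onz(c,(259.6+(u+.5)/4.2,189.6+(v+.5)/4.2),z)[:2]-q[:2])@R*1000).round(1).tolist()
print("spots",f(336,270,.045),f(490,253,.045)," rail near edge",f(257,381,.026),f(588,333,.026))
ctl=lambda x,y,z:(R@np.array([x,y])+q[:2]).tolist()+[z]
# expected front end silhouette check: project circle end of bar at y=-115 for candidate axis x
for x in(-14,-8):
  for nm,z,dx in(("dropped top",.045,0),("front",.027,.018),("back",.027,-.018)):
    p=proj(c,ctl((x-4.5)/1000+dx,-.117,z));print(x,nm,((p-[260,190])*4.2).round(0).tolist())
E
```

```text
spots [-10.8, -66.3] [-6.6, 23.7]  rail near edge [43.0, -122.0] [45.1, 71.1]
-14 dropped top [246.0, 271.0]
-14 front [251.0, 313.0]
-14 back [241.0, 262.0]
-8 dropped top [248.0, 279.0]
-8 front [253.0, 322.0]
-8 back [243.0, 270.0]
```

The pilot spots at (336,270) and (490,253) lie on top at fixture x of about -8. That is the expected 56 mm of travel, so the bar rests on its flat. I back off, rise and close the fingers.

Request:
move_arm --pt "1 0.1 0 0 0 0 0" --pt "1 0.3 0 0 0 0 0" --pt "1 0.4 0 0 0 0 0" --pt "1 0.2 0 0 0 0 0" --pt "0 0 0 -0.5 0 0 0" --pt "0 0 0 -0.9 0 0 0" --pt "0 0 0 -0.9 0 0 0" --pt "0 0 0 -0.9 0 0 0" --pt "0 0 0 -0.8 0 0 0" --pt "0 0 0 0 0 0 0" --pt "0 0 0 0 0 0 0" --pt "0 0 0 0 0 0 0"

```text
time_s: 7.75
ee_pos: [0.4529, 0.0485, 0.2201]
eef_rot: [-3.141, -0.002, 2.959]
force: [1.0, -0.3, 0.5]
grip_width: 0.0334
grip_force: 0.0
```

```bash
python3 - <<'E'
from h import *
q=[.5478,.0716,-.1378];R=np.array([[np.cos(q[2]),-np.sin(q[2])],[np.sin(q[2]),np.cos(q[2])]])
c=ctrl.camera("top");cv2.imwrite("pics/t4.png",cv2.resize(c["color"][190:330,195:360],None,fx=4.8,fy=4.2,interpolation=cv2.INTER_CUBIC))
# cap centre by triangulating blob centres in both cameras
s=ctrl.camera("scene");A=[];b=[]
g=q[:2]+R@[.004,.085]
for k in(c,s):
    u,v=proj(k,[*g,.170]).round().astype(int);w=k["color"][v-22:v+23,u-22:u+23].max(2)
    n,l,st,ce=cv2.connectedComponentsWithStats((w<38).astype(np.uint8));i=min(range(1,n),key=lambda i:np.hypot(*(ce[i]-22))+1e3*(st[i,4]<100))
    print("blob",st[i].tolist(),ce[i]+[u-22,v-22],"pred",proj(k,[*g,.177]).round(1),"top->xy",onz(k,ce[i]+[u-22,v-22],.175)[:2])
o=ctrl.get_obs();print(o["ee_pos"],o["eef_rot"],o["time_s"],o["grip_width"],"cap",g)
E
```

```text
blob [12, 11, 22, 23, 176] [221.56818182 239.79545455] pred [221.5 238. ] top->xy [0.56043026 0.15562899]
blob [14, 13, 18, 23, 293] [407.99317406 221.33447099] pred [408. 218.] top->xy [0.57081706 0.15236234]
[0.45299875 0.04848122 0.22015885] [-3.14111586e+00 -2.27448332e-03  2.95879186e+00] 7.85 0.025374148959845435 cap [0.56343805 0.15524479]
```

View pics/t4.png

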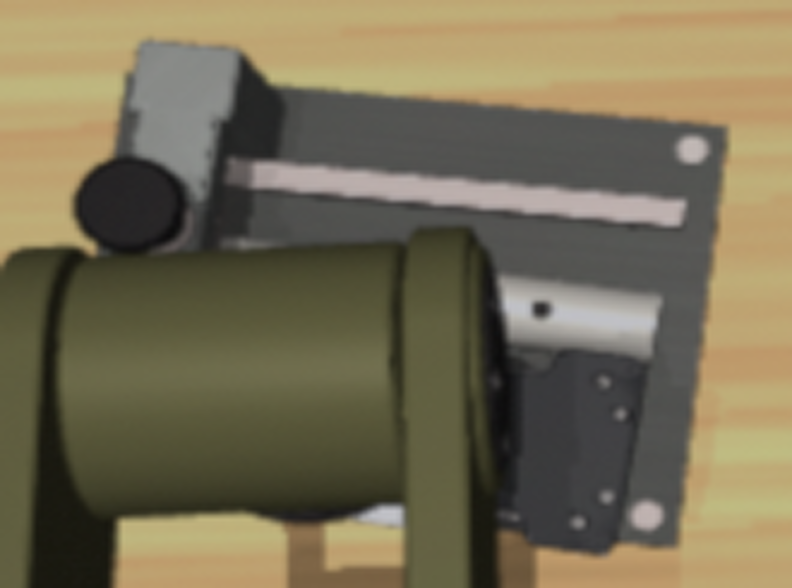

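The top view shows the pilot spot at (540,310) in the middle of the bar, and the cap at (130,203) unmoved. I move over the cap.

Request:
move_arm --pt "0 -0.2 0.29 0 0 0 0" --pt "0 -0.39 0.55 0 0 0 0" --pt "0 -0.39 0.55 0 0 0 0" --pt "0 -0.39 0.55 0 0 0 0" --pt "0 -0.3 0.4 0 0 0 0" --pt "0 -0.1 0.15 0 0 0 0" --pt "0 0 0 0.3 0 0 0" --pt "0 0 0 0.3 0 0 0" --pt "0 0 0 0 0 0 0" --pt "0 0 0 0 0 0 0"

```text
time_s: 8.85
ee_pos: [0.5629, 0.1544, 0.1916]
eef_rot: [-3.141, -0.0, 2.958]
force: [0.3, 0.4, 0.4]
grip_width: 0.0003
grip_force: 0.0
```

Request:
move_arm --pt "0 0 0 0.1 0 0 0" --pt "0 0 0 0.1 0 0 0" --pt "0 0 0 0.1 0 0 0" --pt "0 0 0 0.1 0 0 0" --pt "0 0 0 0.1 0 0 0" --pt "0 0 0 0.05 0 0 0" --pt "0 0 0 0 0 0 0" --pt "0 0 0 0 0 0 0" --pt "0 0 0 0 0 0 0"

```text
time_s: 9.75
ee_pos: [0.5632, 0.1548, 0.1642]
eef_rot: [3.142, 0.0, 2.959]
force: [0.4, -0.9, 2.5]
grip_width: 0.0005
grip_force: 1.3
```

Request:
move_arm --pt "0 0 0 0.05 0 0 0" --pt "0 0 0 0.05 0 0 0" --pt "0 0 0 0.05 0 0 0" --pt "0 0 0 0.04 0 0 0" --pt "0 0 0 0 0 0 0" --pt "0 0 0 0 0 0 0" --pt "0 0 0 0 0 0 0"

```text
time_s: 10.45
ee_pos: [0.5635, 0.1549, 0.1554]
eef_rot: [3.141, 0.002, 2.959]
force: [-1.2, -0.2, 11.0]
grip_width: 0.0003
grip_force: 5.4
```

```bash
python3 - <<'E'
from h import *
o=ctrl.get_obs();print(o["ee_pos"],o["force"],o["time_s"])
c=ctrl.camera("scene");cv2.imwrite("pics/s5.png",cv2.resize(c["color"][160:300,290:470],None,fx=4.2,fy=4.2,interpolation=2))
F=[]
for _ in range(8): ctrl.camera("scene");o=ctrl.get_obs();F.append([*o["force"],o["ee_pos"][2]])
print(np.mean(F,0),np.std(F,0))
E
```

```text
[0.5635454  0.15489072 0.15539994] [-1.15292307 -0.16112553 11.03780333] 10.45
[-1.58301049 -0.99848573 11.10547875  0.15539577] [3.62474174e-01 6.17337517e-01 4.11921872e-01 7.87780882e-06]
```

View pics/s5.png

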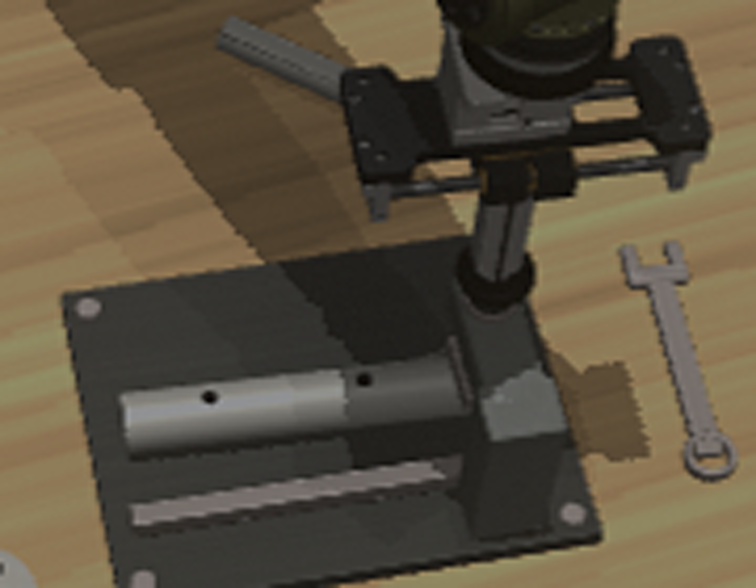

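The shoe is seated on the bar and the spots still face up, at (210,397) and (364,380) in the crop. The cap needs about 1.5 mm more.

Request:
move_arm --pt "0 0 0 0.034 0 0 0" --pt "0 0 0 0 0 0 0" --pt "0 0 0 0 0 0 0" --pt "0 0 0 0 0 0 0" --pt "0 0 0 0 0 0 0"

```text
time_s: 11.4
ee_pos: [0.5636, 0.1549, 0.1539]
eef_rot: [3.141, 0.002, 2.959]
force: [-1.7, -0.7, 12.9]
grip_width: 0.0003
grip_force: 6.1
```

```bash
python3 - <<'E'
from h import *
F=[]
for _ in range(10): ctrl.camera("scene");o=ctrl.get_obs();F.append([*o["force"],*o["ee_pos"]])
print(np.mean(F,0).round(4))
E
```

```text
[-2.0682 -1.1503 12.3366  0.5636  0.1549  0.1539]
```

Position says 8.1 mm squeezed, but the force suggests about 6 mm. I ease up briefly to locate where the spring starts to yield.

Request:
move_arm --pt "0 0 0 -0.05 0 0 0" --pt "0 0 0 -0.05 0 0 0" --pt "0 0 0 -0.03 0 0 0" --pt "0 0 0 0 0 0 0" --pt "0 0 0 0 0 0 0" --pt "0 0 0 0 0 0 0"

```text
time_s: 12.5
ee_pos: [0.5633, 0.1548, 0.1597]
eef_rot: [3.141, 0.001, 2.959]
force: [-0.8, -0.9, 6.2]
grip_width: 0.0006
grip_force: 3.3
```

```bash
python3 - <<'E'
from h import *
F=[]
for _ in range(10): ctrl.camera("scene");o=ctrl.get_obs();F.append([*o["force"],*o["ee_pos"]])
print(np.mean(F,0).round(4))
E
```

```text
[-0.4415 -0.2942  6.7639  0.5633  0.1549  0.1596]
```

Request:
move_arm --pt "0 0 0 -0.022 0 0 0" --pt "0 0 0 0 0 0 0" --pt "0 0 0 0 0 0 0" --pt "0 0 0 0 0 0 0"

```text
time_s: 13.4
ee_pos: [0.5633, 0.1549, 0.1606]
eef_rot: [3.141, 0.001, 2.959]
force: [-1.1, -0.6, 5.2]
grip_width: 0.0005
grip_force: 2.8
```

```bash
python3 - <<'E'
from h import *
F=[]
for _ in range(10): ctrl.camera("scene");o=ctrl.get_obs();F.append([*o["force"],*o["ee_pos"]])
print(np.mean(F,0).round(4))
E
```

```text
[-0.4475 -0.4164  5.6257  0.5633  0.1548  0.1606]
```

It is still on the spring here (5.6 N), so the geometry holds. I press back to 154 mm.

Request:
move_arm --pt "0 0 0 0.04 0 0 0" --pt "0 0 0 0.05 0 0 0" --pt "0 0 0 0.04 0 0 0" --pt "0 0 0 0.024 0 0 0" --pt "0 0 0 0 0 0 0" --pt "0 0 0 0 0 0 0" --pt "0 0 0 0 0 0 0" --pt "0 0 0 0 0 0 0"

```text
time_s: 14.7
ee_pos: [0.5636, 0.1549, 0.1538]
eef_rot: [3.141, 0.002, 2.959]
force: [-2.4, -1.4, 12.8]
grip_width: 0.0004
grip_force: 6.2
```

```bash
python3 - <<'E'
from h import *
o=ctrl.get_obs();print(o["ee_pos"],o["force"])
if .1525<o["ee_pos"][2]<.155 and o["force"][2]>10: print(ctrl.hand_in())
E
```

```text
[0.56358356 0.15489788 0.1537966 ] [-2.40026187 -1.42766568 12.77597616]
the job is handed in; nothing more can be done
None
```

The bar was rolled half over onto its flat under the shoe, and I handed in at 14.7 s with the cap held about 8 mm down (top at 153.8 mm, 12.8 N) and the robot clear of the bar; the force alone would suggest nearer 6 mm, but easing up showed the spring still engaged at 160.6 mm, so I went by position.

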